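# Load the craft embossing press, pin the die drawer shut and start it

## Robot

A 6-joint arm with a two-finger parallel gripper is mounted at the origin on the work surface. World frame = base frame: x ahead of the robot, y to its left, z up, the work surface at z = 0. Lengths are in mm, angles in rad, forces in N, time in s.
With the tool pointing down it reaches from about 375 to 750 mm from the base axis. Payload 9 kg.
Tool frame: the origin (TCP) lies on the centre line of the jaws, within the pads' length; the fingertips stand 22 mm ahead of it and the grasp point (between the pads) lies 3 mm ahead of it (tip_extent is the distance from the TCP to the fingertips, in mm); y points along the fingers, x is the direction in which the jaws open and shut, and the axes are right-handed (so a half turn about y gives the same grasp; the last joint's range is limited). The gripper opens to 85 mm and grips with 20 to 120 N. Pads are 22 mm wide; open, the fingers measure 114 mm over their backs; the gripper's body (76 mm by 85 mm) begins 54 mm behind the grasp point. The pads swing forward as they close: fully open they stand 13 mm farther back than shut.
Start: joints at [0.999, 0.104, 0.097, 1.564, 0, 1.353], TCP at [207.884, 562.866, 253.331] pointing down, gripper open.
Joint ranges: [-2.99, 2.99], [-0.84, 1.86], [-1.1, 1.16], [-1.84, 2.11], [-1.51, 1.56], [-3.14, 3.14]. Speed limits (rad/s): [2.22, 2.22, 2.57, 3.14, 3.14, 3.14].

## Interface

Orientations are given as a rotation vector (axis times angle).
In Python, from station import movep, move_l, goto_joints, command_gripper, wait, solve_ik, read_state, snapshot, camera_model, Unreachable, job_done, tip_extent gives the robot as it stands. Calls block until the motion is done:
- movep(position, orientation): joint-space move of the TCP to a pose.
- move_l(position, ori=None, max_speed=150): straight line of the TCP; ori=None keeps the orientation; max_speed is the mean speed in mm/s.
- goto_joints(angles): joint-space move.
- command_gripper(opening, grasp_force=None): finger opening in mm; grasp_force is the grip in N (None keeps the last); returns when the fingers have stopped.
- wait(seconds).
- solve_ik(position, orientation): joint angles nearest the present ones, or None.
- read_state(): the state.
- snapshot(name): name is "side" or "top"; returns the picture (400x640x3 uint8, red, green, blue); there is no depth.
- camera_model(name): a dict with "fovy" (degrees; the focal length in pixels is half the picture's height over the tangent of half this angle, whatever the lens; pixels are square), "cx", "cy" (the principal point, pixels), "dist_coeffs" ([k1, k2, p1, p2, k3] as OpenCV has them; the pictures are not rectified), "rvec" (rotation vector, rad) and "tvec" (3), from world to camera coordinates, as OpenCV has them. Camera axes: x right, y down, z forward; pixel columns grow to the right and rows downward; lengths in mm; the calibration is good to about 2 mm. A picture is of the moment at which its call begins. camera_model takes no time and is no camera call.
A pose or a line that the arm cannot do raises Unreachable and nothing moves.
- job_done(): hands the job in, once; it reports no verdict.
The state is a dict: "clock": time; "joints": joint angles; "joint_velocities": joint speeds; "effort": joint torques, N m; "ee_pos": TCP position; "tcp_rot": TCP orientation; "ft_force": force on the tool from outside, world axes, zero at the start; "torque": the same for the moment, N m; "opening": finger opening in mm.
Only numpy, scipy, OpenCV 4.12 (cv2) and the standard library are available. Lean on these libraries where they do the work, as an engineer would, in place of code of your own. Each camera call takes 0.05 s, during which the arm holds its last target. There are 200 camera calls.

## Task

Load the craft embossing press: lay every loose wooden blank flat and fully down in a die cavity of its own outline in the open die drawer, then slide the drawer fully home. Lock it with the two knobbed pins from the crayon block, one dropped right down through the lug and drawer ear on each side, then press the flat start key on top with about 6 N and let go. Leave the two crayons in the block and the pencil cup where they stand.

Things in the scene. Friction and masses are not known exactly. Their poses are not given: they have to be found in the camera images.
- press: white and grey tabletop embossing press, 300 mm wide (y), 240 mm deep (x), 130 mm high in front with a 160 mm hump behind, fixed to the table. Origin: middle of the lower edge of its front face, at table height; x points into the press, away from the robot, y to its left, z up. The die drawer slides out of the front along -x
- die_drawer (a joint): how far the die drawer is out, m: 0 fully home, at most 0.185; it starts about 0.17 out. Slides with about 3 N of friction and stays where left. Its four-cavity aluminium tray (158 by 190 mm, flat top 46 mm above the table) lies behind a white front panel whose top is 60 mm above the table. On each side the front panel carries a 12 mm thick steel ear with a 19 mm hole; with the drawer home the ear lies between the two lugs of the press and the holes line up
- drawer_handle (a point): centre of the top of the drawer's black upright handle tongue, 98 mm above the table: 40 mm wide (y), 14 mm thick (x), its sides clear down to 62 mm above the table. It stands 34 mm before the drawer's tray; with the drawer home it stands 34 mm before the front face of the press. Axes as the press
- cavity_round_a (a point): round, 65 mm wide die cavity, 7 mm deep, in the flat aluminium tray of the die drawer, front left. Point: where the centre of a fully seated 16 mm thick blank lies, 8 mm above the cavity floor and 1 mm above the tray's flat top. Axes as the press: x into the press, z up; square cavities have their sides along x and y
- cavity_round_b (a point): round, 65 mm wide die cavity, 7 mm deep, in the flat aluminium tray of the die drawer, rear right. Point: where the centre of a fully seated 16 mm thick blank lies, 8 mm above the cavity floor and 1 mm above the tray's flat top. Axes as the press: x into the press, z up; square cavities have their sides along x and y
- cavity_square_a (a point): square, 59 mm wide die cavity, 7 mm deep, in the flat aluminium tray of the die drawer, front right. Point: where the centre of a fully seated 16 mm thick blank lies, 8 mm above the cavity floor and 1 mm above the tray's flat top. Axes as the press: x into the press, z up; square cavities have their sides along x and y
- cavity_square_b (a point): square, 59 mm wide die cavity, 7 mm deep, in the flat aluminium tray of the die drawer, rear left. Point: where the centre of a fully seated 16 mm thick blank lies, 8 mm above the cavity floor and 1 mm above the tray's flat top. Axes as the press: x into the press, z up; square cavities have their sides along x and y
- disc1: round dark timber blank, 62 mm in diameter, 16 mm thick, lying flat, edges bevelled; may be absent. Origin: its centre
- disc2: the same as disc1; may be absent
- square1: square dark timber blank, 56 by 56 mm, 16 mm thick, lying flat, edges rebated 2.5 mm; may be absent. Origin: its centre, sides along its x and y
- square2: the same as square1; may be absent
- lug_left (a point): centre of the hole (17 mm) in the top of the upper aluminium lug on the press's left (+y), 64 mm above the table, 28 mm before the front face. Upper lug 10 mm thick, then the drawer ear's slot (16 mm), then a lower lug 10 mm thick with the same hole. Axes as the press
- lug_right (a point): the same on the press's right (-y)
- pin_block: wooden crayon block, 210 mm long (x), 60 mm wide (y), 70 mm high, fixed to the table, with a row of four 17 mm holes along x at -75, -25, 25 and 75 mm; two hold the lock pins and two hold crayons that stick up 40 mm. Origin: centre of its underside
- pin1: lock pin standing in the block: round black knob 26 mm in diameter and 41 mm high on a steel collar 32 mm in diameter and 5 mm thick, with a steel shank 14 mm in diameter and 52 mm long below (last 6 mm tapered). Origin: centre of the underside of the collar, which rests on the block or the lug; z up along the knob
- pin2: the same as pin1
- start_key: flat white membrane start key, 32 by 46 mm, on the grey panel on top of the press, about 136 mm above the table. Origin: centre of its top face; z up. Gives 2 mm under 5 N and then bottoms; the press starts at a push of 4 N or more, held 0.1 s
- eraser: white eraser, 42 (x) by 24 by 13 mm high, among the blanks; origin centre of underside; of no concern
- crayon1: crayon, 14 mm in diameter, 110 mm long, standing point up in the block; origin centre of its foot; not to be moved
- crayon2: the same as crayon1
- pencil_cup: wooden cup of crayons, 80 mm wide, 130 mm high with its crayons; origin centre of underside; not to be moved
Mind the look-alikes: they are no part of the job. Leave any grey or yellow look-alike of the square2 alone. What is shaped like the pin1 but orange is not meant.

How it is judged:
By the outcome, as a careful person would: the job done as asked, in the order asked, and still so for the second after the job is handed in, with the robot touching nothing.
Of disc1, disc2, square1, square2 only 2 to 4 are there at a start; the rules pass over those that are not, and their reading is None.
At some moment in a run one of disc1, disc2, square1, square2 may be knocked a few centimetres aside while the robot is not near it.
It also fails if it takes over 210 s, if anything falls off the work surface, if the arm or the gripper's body presses on something with over 40 N, if the wrist force passes 120 N, or if a joint passes its speed limit or range.

## Working session

There is one attempt and no reset: what is moved stays moved. The work goes in short steps, each a Python script; the robot and the scene stay as the last script left them, time stands still between calls to the robot, and variables do not carry over. Pictures are saved under pics/ and viewed, about 12 in all and at most 16, crops included, and the job is handed in when it is done.

```bash
ls; mkdir -p pics; python3 - <<'E'
from station import *
import cv2
for n in("top","side"):
    cv2.imwrite(f"pics/{n}0.png",snapshot(n)[:,:,::-1]); print(n,camera_model(n))
s=read_state();print(s)
E
```

```text
pics
top {'fovy': 48.01460415788254, 'cx': 317.41933582741103, 'cy': 197.5785209196695, 'dist_coeffs': array([-0.08448114,  0.        ,  0.        ,  0.        ,  0.        ]), 'rvec': array([ 2.11421614, -2.14425785,  0.17301903]), 'tvec': array([  79.71532126,  596.98302024, 1571.83760213])}
side {'fovy': 52.59411661116141, 'cx': 319.9500604983127, 'cy': 200.0759178288751, 'dist_coeffs': array([-0.04958996,  0.        ,  0.        ,  0.        ,  0.        ]), 'rvec': array([ 2.13887226, -0.34114798,  0.15665966]), 'tvec': array([-535.48078624,  218.92502025, 1080.96841361])}
{'clock': 0.1, 'joints': array([9.99263953e-01, 1.04654462e-01, 9.65321233e-02, 1.56391338e+00,
       5.34158371e-05, 1.35306616e+00]), 'joint_velocities': array([ 0.00052866, -0.00150228,  0.00162023, -0.00021257,  0.00062113,
        0.00064851]), 'effort': array([ 5.87181086e-03, -5.58208644e+01,  5.04719460e+01,  1.30945654e-02,
       -2.86443928e-04, -1.93167091e-05]), 'ee_pos': array([207.71809046, 562.59754064, 252.58315774]), 'tcp_rot': array([-1.35649289, -0.94383979,  0.94576748]), 'ft_force': array([-0.58126428, -0.23206873, -0.77012091]), 'torque': array([-0.02001392,  0.00291495,  0.02186835]), 'opening': 85.51952603696036}
```

View pics/top0.png

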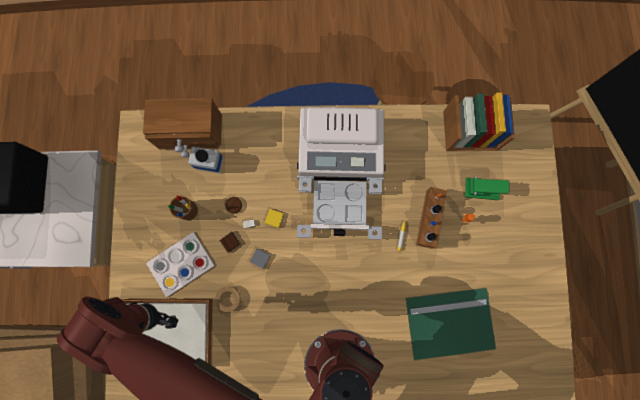

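View pics/side0.png

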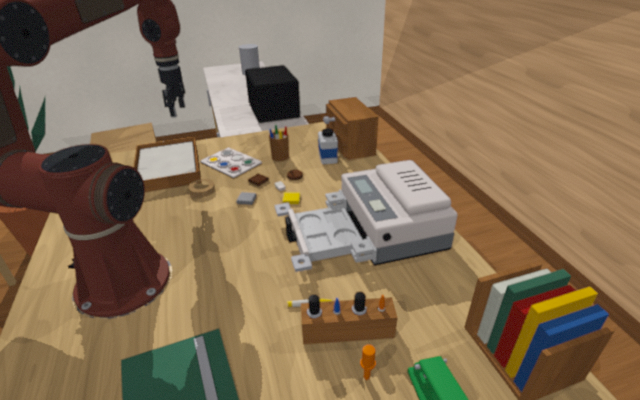

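```bash
cat > h.py <<'E'
from station import *
import numpy as np, cv2
from scipy.spatial.transform import Rotation as R
def cam(n):
    m=camera_model(n); f=200/np.tan(np.radians(m["fovy"])/2)
    K=np.array([[f,0,m["cx"]],[0,f,m["cy"]],[0,0,1]]); return K,m["dist_coeffs"],m["rvec"],m["tvec"]
def proj(n,P):
    K,d,r,t=cam(n); return cv2.projectPoints(np.float64(P).reshape(-1,3),r,t,K,d)[0][:,0]
def ray(n,uv):
    K,d,r,t=cam(n); Rm=cv2.Rodrigues(r)[0]
    u=cv2.undistortPoints(np.float64(uv).reshape(-1,1,2),K,d)[:,0]
    return -Rm.T@t, np.c_[u,np.ones(len(u))]@Rm
def plane(n,uv,z):
    o,d=ray(n,uv); return o+d*((z-o[2])/d[:,2])[:,None]
def tri(uvt,uvs):
    o1,d1=ray("top",uvt);o2,d2=ray("side",uvs);d1=d1[0]/np.linalg.norm(d1[0]);d2=d2[0]/np.linalg.norm(d2[0])
    A=np.c_[d1,-d2];k=np.linalg.lstsq(A,o2-o1,rcond=None)[0];a=o1+k[0]*d1;b=o2+k[1]*d2
    return (a+b)/2,np.linalg.norm(a-b)
def down(a):
    # tool y down, jaw axis x at world angle a
    x=np.array([np.cos(a),np.sin(a),0]);y=np.array([0,0,-1.]);return R.from_matrix(np.c_[x,y,np.cross(x,y)]).as_rotvec()
def crop(n,img,x0,y0,x1,y1,s,name):
    cv2.imwrite(f"pics/{name}.png",cv2.resize(img[y0:y1,x0:x1,::-1],None,fx=s,fy=s,interpolation=cv2.INTER_CUBIC))
E
python3 - <<'E'
from h import *
s=read_state();print(R.from_rotvec(s["tcp_rot"]).as_matrix().round(2))
q=s["joints"].copy();q[0]=2.0
goto_joints(q)
t=snapshot("top");d=snapshot("side")
np.save("t1.npy",t);np.save("s1.npy",d)
a=cv2.resize(t[100:250,290:390,::-1],None,fx=4,fy=4,interpolation=cv2.INTER_CUBIC)
b=cv2.resize(d[155:305,270:370,::-1],None,fx=4,fy=4,interpolation=cv2.INTER_CUBIC)
cv2.imwrite("pics/press.png",np.hstack([a,b]))
cv2.imwrite("pics/left.png",cv2.resize(t[170:330,100:310,::-1],None,fx=3.7,fy=3.7,interpolation=cv2.INTER_CUBIC))
print(plane("top",[[233,205],[231,241],[437,209],[432,237],[340,205]],50))
E
```

```text
[[ 0.35 -0.   -0.94]
 [ 0.94 -0.    0.35]
 [-0.   -1.    0.  ]]
[[ 575.50773613  377.5295296    50.        ]
 [ 445.2379717   382.56084821   50.        ]
 [ 549.93440429 -360.3450556    50.        ]
 [ 449.09214759 -336.6308948    50.        ]
 [ 569.88325686   -9.75976231   50.        ]]
```

View pics/press.png

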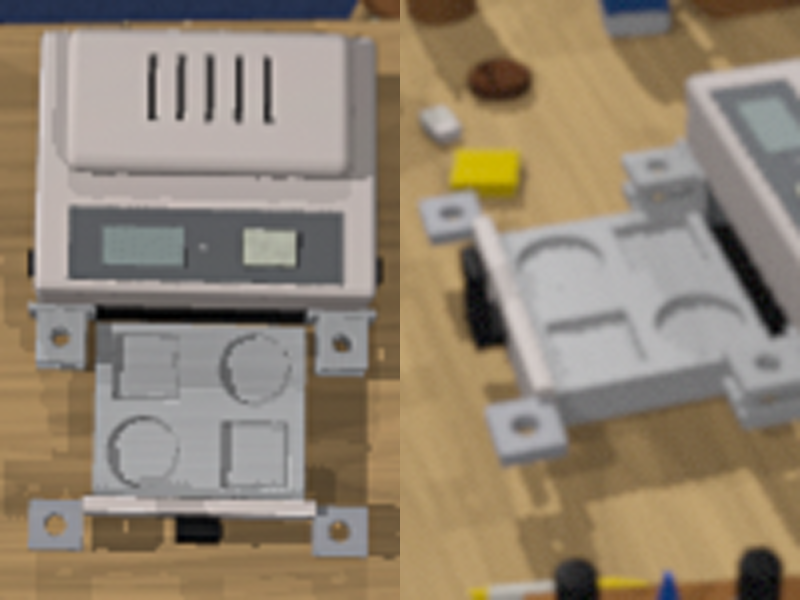

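View pics/left.png

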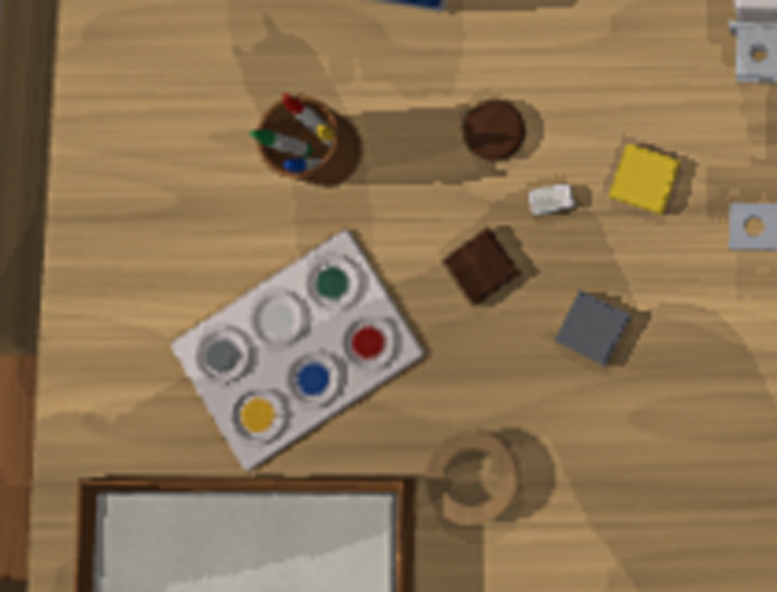

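```bash
python3 - <<'E'
from h import *
T=lambda p:np.array([290+(p[0]+.5)/4-.5,100+(p[1]+.5)/4-.5])
S=lambda p:np.array([270+(p[0]-400+.5)/4-.5,155+(p[1]+.5)/4-.5])
for n,t,s,z in [("lugL",(60,338),(655,165),64),("lugR",(343,343),(768,361),64),("earL",(55,524),(452,212),52),("earR",(339,529),(524,425),52)]:
    print(n,plane("top",T(t),z).round(1),plane("side",S(s),z).round(1),tri(T(t),S(s)))
for n,t in [("ra",(144,451.5)),("sa",(255,453.5)),("rb",(256,369)),("sb",(146.5,366.5))]: print(n,plane("top",T(t),46).round(1))
print("handle",plane("top",T((198,530)),98).round(1))
print("key",plane("top",T((270,247)),136).round(1),"corners",plane("top",[T((36,300)),T((376,307))],130).round(1))
# blanks
for n,I,zs in(("top",np.load("t1.npy"),16),("side",np.load("s1.npy"),16)):
    hsv=cv2.cvtColor(I,cv2.COLOR_RGB2HSV)
    m=((hsv[...,2]<105)&(hsv[...,0]<20)&(hsv[...,1]>110)).astype(np.uint8)
    m2=((hsv[...,2]<45)).astype(np.uint8)
    for mm,l in((m,"dark brown"),(m2,"black")):
        c,lab,st,ce=cv2.connectedComponentsWithStats(mm)
        for i in range(1,c):
            if 25<st[i,4]<600:
                P=plane(n,ce[i],zs if mm is m else 100)[0]
                if 300<P[0]<750 and abs(P[1])<480: print(n,l,st[i],ce[i].round(1),P.round(1))
E
```

```text
lugL [[645.7 116.7  64. ]] [[644.9 116.6  64. ]] (array([645.35768693, 116.74483252,  63.90704287]), np.float64(0.7824350532237118))
lugR [[ 637.3 -138.2   64. ]] [[ 637.9 -136.    64. ]] (array([ 637.00509907, -137.97492271,   65.80915462]), np.float64(0.039046729361205464))
earL [[479. 123.  52.]] [[479.2 122.7  52. ]] (array([479.09804443, 123.01015611,  51.77094275]), np.float64(0.2417672279386305))
earR [[ 470.7 -130.3   52. ]] [[ 468.  -131.4   52. ]] (array([ 469.56092843, -130.22804881,   50.86598353]), np.float64(2.5589347075575475))
ra [[543.9  42.5  46. ]]
sa [[540.6 -57.5  46. ]]
rb [[618.  -60.5  46. ]]
sb [[621.8  38.9  46. ]]
handle [[467.5  -2.6  98. ]]
key [[709.  -68.8 136. ]] corners [[ 666.3  134.9  130. ]
 [ 655.7 -159.7  130. ]]
top dark brown [410 172  15   8  81] [417.  175.7] [ 681.6 -301.5   16. ]
top dark brown [417 187  23  61 354] [427.6 218.1] [ 521.5 -332.6   16. ]
top dark brown [439 195  24  26 173] [452. 205.] [ 568.8 -426.2   16. ]
top dark brown [224 197  19  20 263] [233.  205.3] [579.8 384.4  16. ]
top dark brown [367 197  14  13 152] [373.1 202.
[... 587 characters left out ...]
8.4 100. ]
top black [433 205   8   8  49] [436.5 208.7] [ 544.1 -345.6  100. ]
top black [334 229  11   7  74] [338.9 232. ] [467.9  -1.8 100. ]
top black [427 233   9   7  46] [431.4 236.3] [ 447.6 -322.2  100. ]
side dark brown [287 170  16  11 140] [294.2 175. ] [578.  367.1  16. ]
side dark brown [248 174  21  13 171] [257.9 180.4] [442.7 373.6  16. ]
side black [348 211  18  27 121] [357. 224.] [642.1 -89.1 100. ]
side black [287 223   9  19 103] [290.1 233. ] [458.4 -68.2 100. ]
side black [383 234   8   6  34] [386.5 236.6] [ 694.9 -165.1  100. ]
side black [355 293  10  18 152] [359.4 301.7] [ 542.9 -350.3  100. ]
side black [310 296   9  18 134] [314.2 305.3] [ 446.6 -328.5  100. ]
```

```bash
cat >> h.py <<'E'
PSI=-0.035
def blanks():
    I=snapshot("top");hsv=cv2.cvtColor(I,cv2.COLOR_RGB2HSV)
    m=((hsv[...,2]<105)&(hsv[...,0]<20)&(hsv[...,1]>110)).astype(np.uint8)
    out=[]
    for c in cv2.findContours(m,cv2.RETR_EXTERNAL,cv2.CHAIN_APPROX_NONE)[0]:
        a=cv2.contourArea(c)
        if not 150<a<450: continue
        (u,v),(w,h),_=cv2.minAreaRect(c)
        P=plane("top",c[:,0].astype(float),12)[:,:2]
        (cx,cy),(w,h),ang=cv2.minAreaRect(P.astype(np.float32))
        out.append((round(cx,1),round(cy,1),round(w,1),round(h,1),round(ang,1),a,round(u),round(v)))
    return I,out
def touch(dz,fmax,step=1.0,d=(0,0,-1),speed=30):
    """step along d up to dz mm or until force along d changes by fmax"""
    d=np.array(d,float);wait(.15);s=read_state();f0=s["ft_force"];p=s["ee_pos"].copy();k=0
    while k<dz:
        k+=step;move_l(p+d*k,max_speed=speed);f=(read_state()["ft_force"]-f0)@d
        if f<-fmax: break
    s=read_state();return s["ee_pos"],(s["ft_force"]-f0)
E
python3 - <<'E'
from h import *
import station
print(tip_extent() if callable(tip_extent) else tip_extent)
for b in blanks()[1]: print(b)
print(plane("top",[[436.5,208.7],[431.4,236.3]],116))
for n,P in(("disc",(578,383)),("ra",(543,43))):
    for z in(35,200):
        for a in(0,np.pi/2,np.pi): print(n,z,a,solve_ik((*P,z),down(a)))
E
```

```text
22.0
(-43.6, -294.4, 32.5, 337.1, 0.0, 267.0, 424, 377)
(445.8, 385.4, 68.2, 74.0, 35.3, 324.0, 232, 242)
(576.6, 383.1, 73.0, 64.6, 17.9, 231.0, 234, 206)
(574.4, 561.4, 115.7, 77.1, 39.5, 339.5, 186, 208)
(564.7, -417.2, 109.9, 74.4, 71.2, 168.0, 449, 206)
(523.2, -349.7, 77.5, 220.2, 77.2, 231.5, 432, 218)
[[ 541.68761576 -341.28687478  116.        ]
 [ 446.36469146 -318.29068714  116.        ]]
disc 35 0 [3.97185779e-01 4.54423071e-01 1.07854049e-01 1.22422730e+00
 4.44089210e-16 1.96798211e+00]
disc 35 1.5707963267948966 [0.39718578 0.45442307 0.10785405 1.2242273  0.         0.39718578]
disc 35 3.141592653589793 [ 0.39718578  0.45442307  0.10785405  1.2242273   0.         -1.17361055]
disc 200 0 [3.97185779e-01 3.92442551e-01 3.32114806e-01 1.51046858e+00
 4.44089210e-16 1.96798211e+00]
disc 200 1.5707963267948966 [0.39718578 0.39244255 0.33211481 1.51046858 0.         0.39718578]
disc 200 3.141592653589793 [ 0.39718578  0.39244255  0.33211481  1.51046858  0.         -1.17361055]
ra 35 0 [-1.61208462e-01  1.87046540e-02 -3.92526803e-01  1.15956487e+00
  4.44089210e-16  1.40958786e+00]
ra 35 1.5707963267948966 [-0.16120846  0.01870465 -0.3925268   1.15956487  0.         -0.16120846]
ra 35 3.141592653589793 [-0.16120846  0.01870465 -0.3925268   1.15956487  0.         -1.73200479]
ra 200 0 [-1.61208462e-01 -6.87736224e-02 -1.74057421e-01  1.46551253e+00
  4.44089210e-16  1.40958786e+00]
ra 200 1.5707963267948966 [-0.16120846 -0.06877362 -0.17405742  1.46551253  0.         -0.16120846]
ra 200 3.141592653589793 [-0.16120846 -0.06877362 -0.17405742  1.46551253  0.         -1.73200479]
```

```bash
python3 - <<'E'
from h import *
x,y=577.5,384
movep((x,y,150),down(PSI)); command_gripper(85,20)
_,b=blanks()
print([q for q in b if q[1]>300])
move_l((x,y,33),max_speed=120)
command_gripper(66)
print("open",read_state()["opening"])
p,f=touch(35,4); print("contact",p,f)
z=p[2]+9.5; move_l((p[0],p[1],z))
command_gripper(58,20); s=read_state(); print("g1",s["opening"],s["ee_pos"],s["ft_force"])
command_gripper(76); 
move_l((x,y,z+25)); movep((x,y,z+25),down(PSI+np.pi/2)); move_l((x,y,z))
command_gripper(58,40); s=read_state(); print("g2",s["opening"],s["ee_pos"],s["ft_force"])
move_l((x,y,150)); wait(.3); s=read_state(); print("lift",s["opening"],s["ee_pos"],s["ft_force"],s["clock"])
open("z","w").write(str(z))
crop("side",snapshot("side"),200,100,360,240,4,"lift")
E
```

```text
[(908.3, 1138.4, 196.6, 46.1, 0.9, 255.0, 48, 127), (1082.3, 831.4, 221.9, 50.0, 4.6, 183.0, 125, 82), (1123.5, 545.3, 133.7, 56.4, 2.5, 183.0, 196, 70), (1137.1, 749.1, 332.8, 51.6, 0.6, 242.5, 146, 70)]
open 66.52181222960827
contact [578.48398422 384.17474673  29.24080228] [ 1.17425154 -0.94318728  5.98720303]
g1 58.07663414619576 [577.98192682 384.00906125  37.95611445] [ 1.04582438 -0.40333774 -0.51649005]
g2 58.119472941222256 [577.90906581 384.2023648   39.57656771] [-0.44535327 -0.33357263  0.00432901]
lift 58.101419256940424 [577.15026323 383.88984837 149.21554675] [-1.03298031  0.01221171  0.59281404] 13.125
```

View pics/lift.png

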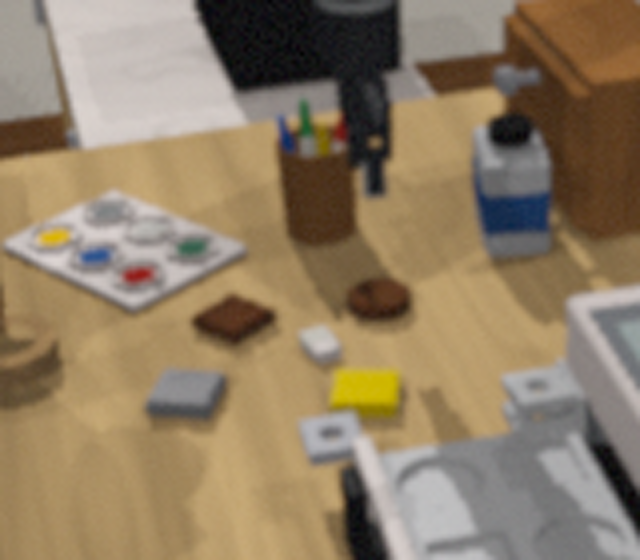

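```bash
python3 - <<'E'
from h import *
p=[200+(378+.5)/4-.5,100+(299+.5)/4-.5]
for z in(4,8,16): print(plane("side",p,z))
print(proj("side",[[577.5,384,8],[577.5,384,16],[577.5,376,8]]))
s=read_state();print("tip proj",proj("side",[s["ee_pos"]-[0,0,17]]),"seen",200+375/4,100+195/4)
q=s["joints"].copy();q[0]+=.9;goto_joints(q);
t=snapshot("top");d=snapshot("side");np.save("t2.npy",t)
a=cv2.resize(t[190:260,200:270,::-1],None,fx=8,fy=8,interpolation=cv2.INTER_CUBIC)
cv2.imwrite("pics/disc2.png",a)
E
```

```text
[[583.30946586 391.66278521   4.        ]]
[[581.78671668 384.92644671   8.        ]]
[[578.74121831 371.45376971  16.        ]]
[[293.08261762 174.68354246]
 [292.96528317 172.83771622]
 [293.61397112 175.70185139]]
tip proj [[291.13035573 144.73635029]] seen 293.75 148.75
```

View pics/disc2.png

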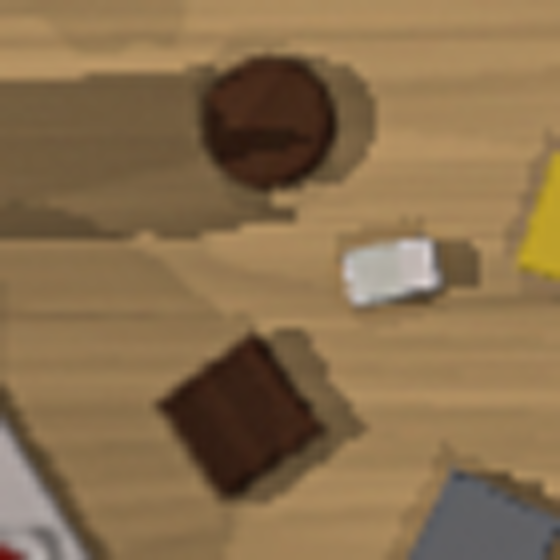

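```bash
cat >> h.py <<'E'
def squeeze(x,y,a,z=18,f=20,lift=45):
    movep((x,y,z+lift),down(a)); move_l((x,y,z+2),max_speed=100)
    p,ff=touch(2,4)
    command_gripper(40,f); s=read_state()
    print("squeeze",s["opening"].round(1),s["ee_pos"].round(1),s["ft_force"].round(1),"descent",p.round(1),ff.round(1))
    return s
E
python3 - <<'E'
from h import *
for p in [(269.5,123),(243,417)]: print(plane("top",[200+(p[0]+.5)/8-.5,190+(p[1]+.5)/8-.5],10))
x,y=plane("top",[200+(270)/8-.5,190+(123.5)/8-.5],10)[0][:2]
command_gripper(85,20)
s=squeeze(x,y,PSI)
command_gripper(80)
move_l((x,y,65))
s=squeeze(x,y,PSI+np.pi/2,f=40)
print(read_state()["clock"])
if s["opening"]>55:
    move_l((x,y,150)); wait(.2); print(read_state()["opening"],read_state()["ft_force"])
E
```

```text
[[582.01941165 384.51032155  10.        ]]
[[445.79453424 394.48524053  10.        ]]Traceback (most recent call last):
  File "<stdin>", line 5, in <module>
  File "h.py", line 48, in squeeze
    print("squeeze",s["opening"].round(1),s["ee_pos"].round(1),s["ft_force"].round(1),"descent",p.round(1),ff.round(1))
                    ^^^^^^^^^^^^^^^^^^
AttributeError: 'float' object has no attribute 'round'
```

```bash
sed -i 's/s\["opening"\].round(1)/round(s["opening"],1)/' h.py; python3 - <<'E'
from h import *
s=read_state();print(s["opening"],s["ee_pos"],s["ft_force"])
x,y=582,384.5
command_gripper(80)
move_l((x,y,65))
s=squeeze(x,y,PSI+np.pi/2,f=40)
print(read_state()["clock"])
if s["opening"]>55:
    move_l((x,y,150)); wait(.2); print(read_state()["opening"],read_state()["ft_force"])
E
```

```text
60.420296943980595 [582.75081654 384.85053013  19.15861196] [0.60778073 0.71900149 1.41383085]
squeeze 60.2 [582.8 384.8  19.3] [ 0.1 -0.3  3.1] descent [582.5 384.7  18.8] [ 0.5  0.4 -1. ]
23.3417
60.12397774325267 [-0.12024221 -0.11405032 -0.88215795]
```

```bash
cat >> h.py <<'E'
def search(x,y,z0,zok,fmax=6,rings=(0,1.5,3),down_mm=14,n=6):
    """touch down from z0 at points around (x,y) until z falls below zok"""
    for r in rings:
        for k in range(1 if r==0 else n):
            X,Y=x+r*np.cos(2*np.pi*k/n),y+r*np.sin(2*np.pi*k/n)
            move_l((X,Y,z0),max_speed=60); p,f=touch(down_mm,fmax)
            print("try",r,k,p.round(1),f.round(1))
            if p[2]<zok: return X,Y,p
    return None
E
python3 - <<'E'
from h import *
x,y=543.4,43
movep((x,y,130),down(PSI+np.pi/2)); move_l((x,y,75))
print(read_state()["ee_pos"])
r=search(x,y,70,63); print(r)
if r:
    command_gripper(68); wait(.3); s=read_state(); print(s["ee_pos"],s["opening"])
    move_l((r[0],r[1],140))
print(read_state()["clock"])
E
```

```text
[543.4935376   43.51932256  75.29178887]
try 0 0 [544.7  42.9  63. ] [-0.9  1.4 11.9]
(np.float64(543.4), np.float64(43.0), array([544.69729975,  42.88614505,  62.9826054 ]))
[543.62892763  42.93390542  61.35712052] 68.05171476310286
30.2583
```

```bash
python3 - <<'E'
from h import *
x,y=445.8,392.5
movep((x,y,150),down(np.radians(36)))
t=snapshot("top");d=snapshot("side");np.save("t3.npy",t)
a=cv2.resize(t[170:240,300:385,::-1],None,fx=5,fy=5,interpolation=cv2.INTER_CUBIC)
b=cv2.resize(d[190:260,280:365,::-1],None,fx=5,fy=5,interpolation=cv2.INTER_CUBIC)
cv2.imwrite("pics/seat1.png",np.hstack([a,b]))
q=proj("side",[(445.8,392.5,8)])[0].round(1);print(q)
E
```

```text
[258.  179.6]
```

View pics/seat1.png

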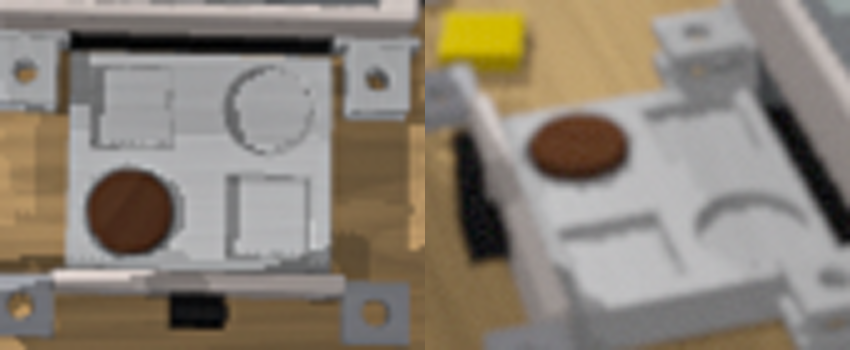

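```bash
python3 - <<'E'
from h import *
x,y=445.8,392.5;a=np.radians(36)
command_gripper(85,20)
s=squeeze(x,y,a,z=19)
command_gripper(80); move_l((x,y,65))
s=squeeze(x,y,a-np.pi/2,z=19,f=40)
print(read_state()["clock"])
if s["opening"]>50:
    move_l((x,y,150)); wait(.2); print(read_state()["opening"],read_state()["ft_force"])
    np.save("s4.npy",snapshot("side")); 
    print([solve_ik((541,-57,100),down(b)) for b in(PSI+np.pi/2,PSI-np.pi/2)])
E
```

```text
squeeze 55.5 [446.5 392.9  20.1] [-0.1  0.3  1.8] descent [446.3 392.8  19.9] [ 1.3  1.  -1.3]
squeeze 55.0 [446.6 393.   20.2] [-0.8  0.9  2.6] descent [446.3 392.8  19.8] [-0.3 -0.6 -1.2]
37.925
54.82079944484389 [0.01056285 0.24611457 0.96548657]
[array([-0.34552407, -0.03649022, -0.32531213,  1.28197442,  0.        ,
       -0.31052407]), array([-0.34552407, -0.03649022, -0.32531213,  1.28197442,  0.        ,
        2.83106859])]
```

```bash
python3 - <<'E'
from h import *
x,y=540.5,-57
movep((x,y,130),down(PSI+np.pi/2)); move_l((x,y,75))
r=search(x,y,71,63.5); print(r)
if r:
    command_gripper(62); wait(.3); s=read_state(); print(s["ee_pos"],s["opening"])
    move_l((r[0],r[1],140))
print(read_state()["clock"])
E
```

```text
try 0 0 [541.2 -57.2  64.2] [-1.1 -0.2  6.3]
try 1.5 0 [542.7 -57.1  64.1] [-2.2  1.5 10.5]
try 1.5 1 [541.9 -55.8  64.1] [-1.   1.1 12.7]
try 1.5 2 [540.5 -55.7  64.1] [-2.4  1.6 12.1]
try 1.5 3 [539.7 -57.   64.1] [-1.8  1.  11.6]
try 1.5 4 [540.4 -58.4  64.1] [-1.2  1.9 11.5]
try 1.5 5 [541.9 -58.4  64.1] [-0.5  2.3 11.8]
try 3 0 [543.6 -57.   64.2] [-0.8  0.1  6. ]
try 3 1 [542.7 -54.5  64.1] [-0.1  2.5 12.1]
try 3 2 [539.2 -54.4  65.7] [-2.5  0.7 10.4]
try 3 3 [537.8 -57.   65.7] [-2.2  2.  11.8]
try 3 4 [539.2 -59.6  65.7] [-1.7  1.3 11.4]
try 3 5 [542.7 -59.6  64.1] [-1.2  1.9 13. ]
None
72.3667
```

```bash
python3 - <<'E'
from h import *
x,y=542.3,-57
move_l((x,y,68),max_speed=60); print(touch(6,5))
command_gripper(62); wait(.2); s=read_state(); print(s["ee_pos"],s["opening"])
move_l((x,y,105),max_speed=200); command_gripper(0)
def tap(x,y,z=85,f=8):
    move_l((x,y,z),max_speed=200);p,ff=touch(12,f);print("tap",p.round(1),ff.round(1));move_l((x,y,z+3),max_speed=200)
tap(x,y); 
for P in((543.5,43),):
    move_l((x,y,92));tap(*P)
q=read_state()["joints"].copy();q[0]+=.9;goto_joints(q)
t=snapshot("top");d=snapshot("side");np.save("t4.npy",t)
a=cv2.resize(t[170:240,300:385,::-1],None,fx=5,fy=5,interpolation=cv2.INTER_CUBIC)
b=cv2.resize(d[190:260,280:365,::-1],None,fx=5,fy=5,interpolation=cv2.INTER_CUBIC)
cv2.imwrite("pics/seat2.png",np.hstack([a,b]))
print(read_state()["clock"])
E
```

```text
(array([542.83501941, -57.0282037 ,  64.12120424]), array([-1.28679955,  1.24181901, 12.0286479 ]))
[541.85537476 -56.90275819  62.50593886] 62.304229199563345
tap [543.6 -57.2  79.6] [-1.2  1.9 13.4]
tap [544.9  41.8  77. ] [-2.5  0.4 14.4]
83.7083
```

View pics/seat2.png

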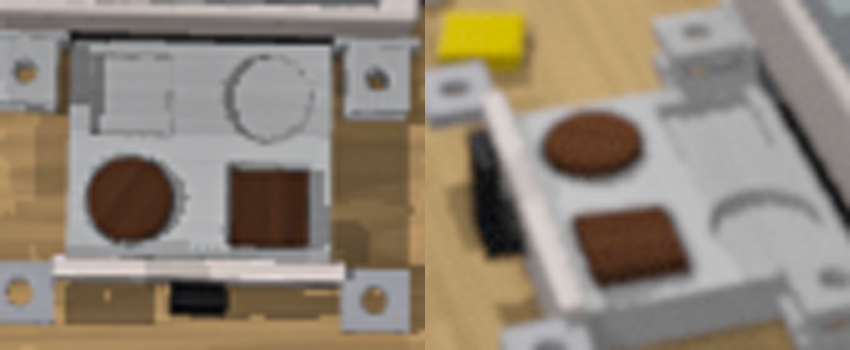

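```bash
python3 - <<'E'
from h import *
P=plane("top",[353.4,211.1],56)[0];Q=plane("top",[300+131/5-.5,170+199.5/5-.5],55)[0];print("sq",P,"disc",Q)
x,y=P[:2]
movep((x,y,130),down(PSI+np.pi/2)); command_gripper(66,20); move_l((x,y,68.5),max_speed=150); 
command_gripper(45,25); s=read_state(); print(s["opening"],s["ee_pos"],s["ft_force"])
z=s["ee_pos"][2]; f0=s["ft_force"][2]
zt=68.5
done=False
for dy in(0,1,-1):
  for dx in(0,1,2,3,4):
    move_l((x+dx,y+dy,zt-2.5),max_speed=40); wait(.1); s=read_state()
    print(dx,dy,s["ee_pos"].round(1),(s["ft_force"]).round(1))
    if s["ee_pos"][2]<66.6 and s["ft_force"][2]-f0<3: done=True;break
  if done: break
print(read_state()["clock"],read_state()["opening"])
E
```

```text
sq [546.12773883 -57.04779061  56.        ] disc [553.90086179  42.1179233   55.        ]
54.67758015797491 [547.06488149 -57.4082056   70.13063145] [-1.63481479 -0.65370465  7.06605554]
0 0 [548.9 -57.5  69.9] [-1.1  3.3 19.4]
1 0 [549.7 -57.6  69.9] [-2.   2.6 19.9]
2 0 [550.7 -57.6  69.9] [-2.   2.9 20.3]
3 0 [551.7 -57.6  69.9] [-2.6  1.9 19.9]
4 0 [552.7 -57.6  69.9] [-1.   2.3 19.4]
0 1 [549.  -57.4  69.9] [-1.6 -1.7 16.2]
1 1 [549.7 -57.4  69.9] [-2.1 -2.  19.3]
2 1 [550.7 -57.4  69.9] [-2.6 -2.9 18.6]
3 1 [551.7 -57.5  69.9] [-2.9 -2.2 18.2]
4 1 [552.7 -57.5  69.9] [-2.7 -2.3 18.6]
0 -1 [549.  -58.2  69.9] [-0.2  4.6 18.7]
1 -1 [549.8 -58.2  69.9] [-2.3  4.7 20. ]
2 -1 [550.7 -58.2  69.9] [-1.5  3.9 20.2]
3 -1 [551.7 -58.2  69.9] [-2.3  3.4 20. ]
4 -1 [552.7 -58.3  69.9] [-1.5  4.1 20. ]
92.4583 54.9502146615661
```

```bash
python3 - <<'E'
from h import *
s=read_state();p=s["ee_pos"]
move_l((p[0],p[1],110),max_speed=150); print(read_state()["opening"])
q=read_state()["joints"].copy();q[0]+=.9;goto_joints(q)
t=snapshot("top");d=snapshot("side");np.save("t5.npy",t)
cv2.imwrite("pics/tray3.png",cv2.resize(t[178:242,300:385,::-1],None,fx=9,fy=9,interpolation=cv2.INTER_CUBIC))
p=read_state()["ee_pos"];u=proj("side",[p])[0].astype(int);print(p,u)
u=np.clip(u,45,590)
cv2.imwrite("pics/held.png",cv2.resize(d[max(u[1]-45,0):u[1]+45,u[0]-45:u[0]+45,::-1],None,fx=6,fy=6,interpolation=cv2.INTER_CUBIC))
E
```

```text
54.48635652271795
[390.25510271 396.21514178 109.95871833] [239 157]
```

View pics/tray3.png

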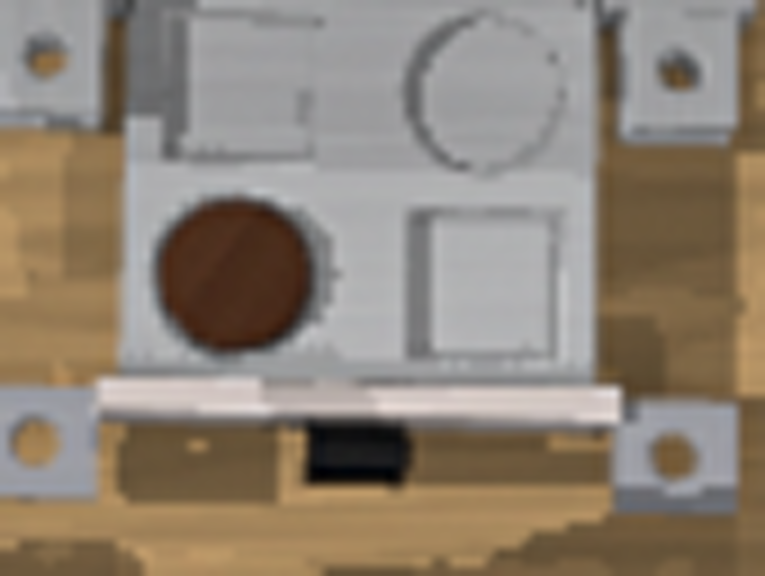

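View pics/held.png

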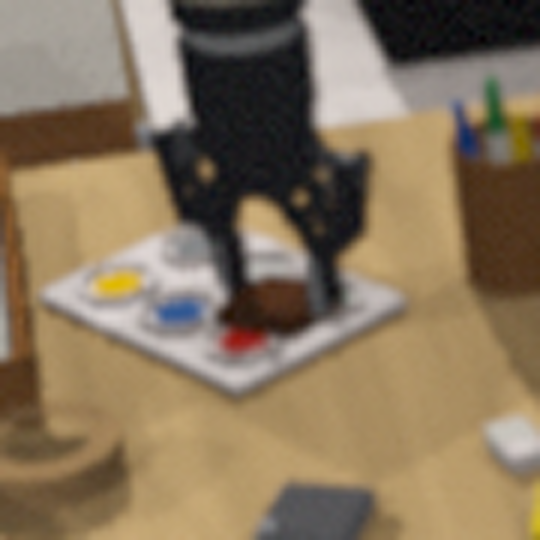

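```bash
python3 - <<'E'
from h import *
c=plane("top",[353.17,208.94],46)[0][:2]; dd=plane("top",[325.6,208.2],54)[0][:2]
e=(plane("top",[303.4,226.6],52)[0]+plane("top",[374.3,228.2],52)[0])[:2]/2
Rm=np.array([[np.cos(PSI),-np.sin(PSI)],[np.sin(PSI),np.cos(PSI)]])
print("cav",c,"from disc",dd+Rm@[0,-100],"from ears",e+Rm@[68,-50],"out",np.linalg.norm(e-[641.5,-10.75]))
x,y=np.mean([c,dd+Rm@[0,-100],e+Rm@[68,-50]],0); print(x,y)
movep((x,y,110),down(PSI+np.pi/2)); move_l((x,y,76))
ok=False
for ox,oy in[(0,0),(1.5,0),(-1.5,0),(0,1.3),(0,-1.3),(1.5,1.3),(1.5,-1.3),(3,0)]:
    move_l((x+ox,y+oy,73.5),max_speed=100)
    p,f=touch(10,5,step=1.5,speed=60); print(ox,oy,p.round(1),f.round(1))
    if p[2]<67.5: ok=True;break
if ok:
    command_gripper(62); p=read_state()["ee_pos"]
    move_l((p[0],p[1],105),max_speed=200); command_gripper(0)
    move_l((p[0],p[1],83),max_speed=200);print("tap",touch(12,8)); move_l((p[0],p[1],105),max_speed=200)
print(read_state()["clock"])
E
```

```text
cav [555.40321932 -57.1656638 ] from disc [554.9055397  -57.54479948] from ears [554.84634932 -56.16761356] out 153.01942491252203
555.0517027826371 -56.95935894244055
0 0 [555.8 -57.2  68.9] [-2.   1.9  7.5]
1.5 0 [556.6 -57.   69.2] [-0.9  1.6  6. ]
-1.5 0 [554.2 -57.   70.1] [-1.7  1.8  8.5]
0 1.3 [555.7 -55.7  70. ] [-1.2  0.9 10.8]
0 -1.3 [555.7 -58.4  70. ] [-2.1  1.4  9.5]
1.5 1.3 [557.2 -55.7  70. ] [-2.1  0.5 11.7]
1.5 -1.3 [557.2 -58.3  70. ] [-1.1  0.9 11.7]
3 0 [558.7 -57.   70. ] [-2.4  1.7 11.3]
106.3417
```

```bash
python3 - <<'E'
from h import *
x,y=555.05,-56.96
ok=False
for ox,oy in[(.7,0),(.7,.6),(.7,-.6),(0,.6),(0,-.6)]:
    move_l((x+ox,y+oy,72.5),max_speed=100)
    wait(.1);move_l((x+ox,y+oy,68.5),max_speed=40)
    for a in(0,.02,-.02):
        move_l((x+ox,y+oy,67.3 if a==0 else 66.5),down(PSI+np.pi/2+a),max_speed=40)
        s=read_state();p=s["ee_pos"]; print(ox,oy,a,p.round(1),s["ft_force"].round(1))
        if p[2]<67.6: ok=True;break
    if ok: break
    move_l((x+ox,y+oy,72.5),down(PSI+np.pi/2))
if ok:
    print(touch(4,5))
    command_gripper(62); p=read_state()["ee_pos"]
    move_l((p[0],p[1],105),max_speed=200); command_gripper(0)
    move_l((p[0],p[1],83),max_speed=200);print("tap",touch(12,8)); move_l((p[0],p[1],105),max_speed=200)
print(read_state()["clock"])
E
```

```text
0.7 0 0 [557.8 -57.2  70.4] [-2.   3.  22.2]
0.7 0 0.02 [558.2 -57.3  70.2] [-2.5  3.4 26.3]
0.7 0 -0.02 [558.4 -57.6  70.2] [-1.9  2.9 24.7]
0.7 0.6 0 [557.5 -56.5  69.8] [-1.8  3.8 17.2]
0.7 0.6 0.02 [557.9 -56.5  69.7] [-1.8  3.5 21.4]
0.7 0.6 -0.02 [558.2 -56.8  69.8] [-0.7  2.6 20.3]
0.7 -0.6 0 [557.3 -57.7  69.6] [-1.7  2.2 15.7]
0.7 -0.6 0.02 [557.8 -57.8  69.5] [-2.9  2.5 20.3]
0.7 -0.6 -0.02 [557.8 -58.   69.5] [-2.   1.6 17.8]
0 0.6 0 [556.4 -56.7  69.3] [-1.4  2.7 13.4]
0 0.6 0.02 [556.9 -56.7  69.2] [-2.6  2.3 18.7]
0 0.6 -0.02 [557.1 -57.   69.2] [-1.2  1.6 17.8]
0 -0.6 0 [556.5 -57.8  69.4] [-1.9  2.  14.4]
0 -0.6 0.02 [556.9 -57.8  69.3] [-1.6  2.1 18.7]
0 -0.6 -0.02 [557.2 -58.1  69.3] [-0.5  1.1 16.8]
114.3417
```

```bash
cat >> h.py <<'E'
def disc_c(t):
    hsv=cv2.cvtColor(t,cv2.COLOR_RGB2HSV);m=((hsv[...,2]<120)&(hsv[...,0]<20)&(hsv[...,1]>100)).astype(np.uint8)
    m[:,:315]=0;m[:,338:]=0;m[:180]=0;m[:180]=0;m[223:]=0
    c,l,st,ce=cv2.connectedComponentsWithStats(m);i=1+np.argmax(st[1:,4]);return ce[i],st[i,4]
E
python3 - <<'E'
from h import *
p=read_state()["ee_pos"]; move_l((555.5,-57,105),max_speed=200)
q=read_state()["joints"].copy();q[0]+=.6;goto_joints(q)
t=snapshot("top");np.save("t6.npy",t)
c0,c1=disc_c(np.load("t5.npy")),disc_c(t);print(c0,c1)
sh=(plane("top",c1[0],54)-plane("top",c0[0],54))[0][:2];print("shift",sh)
x,y=np.array([555.4,-57.0])+sh
q[0]-=.6;goto_joints(q); move_l((x,y,80),down(PSI+np.pi/2)); move_l((x,y,72),max_speed=60); p,f=touch(5,2.5,step=.7,speed=40);print(p,f)
command_gripper(62);wait(.2);p=read_state()["ee_pos"];print(p)
move_l((p[0],p[1],105),max_speed=200); command_gripper(0)
for o in(0,18,-18):
    move_l((x+o,y,85),max_speed=200);p,f=touch(12,3,speed=50);print("tap",o,p.round(1),f.round(1));move_l((x+o,y,86),max_speed=200)
goto_joints(q);q[0]+=.6;goto_joints(q)
t=snapshot("top");d=snapshot("side");np.save("t7.npy",t);print(disc_c(t))
a=cv2.resize(t[175:235,310:380,::-1],None,fx=5.5,fy=5.5,interpolation=cv2.INTER_CUBIC)
b=cv2.resize(d[195:255,295:365,::-1],None,fx=5.5,fy=5.5,interpolation=cv2.INTER_CUBIC)
cv2.imwrite("pics/seat3.png",np.hstack([a,b]))
print(read_state()["clock"])
E
```

```text
(array([325.6195122 , 208.16097561]), np.int32(205)) (array([325.53623188, 205.58937198]), np.int32(207))
shift [9.34928185 0.1463436 ]
[565.00065935 -56.96112177  68.66436483] [-3.37811473  1.41539391  3.6811761 ]
[564.81618667 -56.89792313  68.04311546]
tap 0 [565.8 -57.1  77. ] [-1.9  2.3  9.3]
tap 18 [582.5 -56.8  77.1] [0.5 0.5 4.8]
tap -18 [547.8 -57.1  77. ] [-0.8  1.   7.9]
(array([325.68292683, 205.31707317]), np.int32(205))
131.2417
```

View pics/seat3.png

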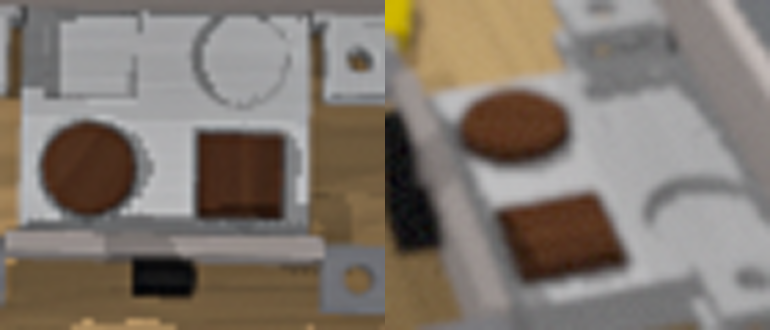

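```bash
cat >> h.py <<'E'
def pick_pin(x,y,row=-0.238):
    movep((x,y,165),down(row)); command_gripper(42,20); move_l((x,y,118),max_speed=200); p,f=touch(17,5,step=4,speed=120); print("desc",p.round(1),f.round(1))
    command_gripper(20,20); print("sq1",round(read_state()["opening"],1)); command_gripper(42)
    move_l((x,y,101),down(row+np.pi/2)); command_gripper(15,60); s=read_state(); print("sq2",round(s["opening"],1),s["ee_pos"].round(1),s["ft_force"].round(1))
    z=s["ee_pos"][2]; move_l((x,y,200),max_speed=200); print("held",round(read_state()["opening"],1)); return z
def insert_pin(x,y,zp):
    zc=zp-6 # TCP with collar on lug
    movep((x,y,200),down(PSI+np.pi/2)); move_l((x,y,zc+60),max_speed=200)
    offs=[(0,0)]+[(1.5*np.cos(a),1.5*np.sin(a)) for a in np.arange(0,6.2,np.pi/3)]+[(3*np.cos(a),3*np.sin(a)) for a in np.arange(0,6.2,np.pi/4)]
    for o in offs:
        X,Y=x+o[0],y+o[1]; move_l((X,Y,zc+56),max_speed=100); p,f=touch(16,5,step=2,speed=80); print("ins",np.round(o,1),p.round(1),f.round(1))
        if p[2]<zc+46: break
        if read_state()["clock"]>190: return False
    else: return False
    if f[2]<5:
        p,f=touch(p[2]-zc+3,8,step=2,speed=100); 
    print("down",p.round(1),f.round(1),"want",zc); return p[2]<zc+2
E
python3 - <<'E'
from h import *
c,s_=np.cos(PSI),np.sin(PSI)
movep((465,-3.5,140),down(PSI+np.pi/2)); move_l((465,-3.5,88),max_speed=200)
move_l((465+147*c,-3.5+147*s_,88),max_speed=120); print(read_state()["ee_pos"],read_state()["ft_force"])
p,f=touch(18,12,step=1.5,d=(c,s_,0),speed=60); print("push",p,f)
p=read_state()["ee_pos"];move_l((p[0]-12,p[1],88)); move_l((p[0]-12,p[1],165),max_speed=250)
print(read_state()["clock"])
z=pick_pin(541.7,-341.3); print(z,read_state()["clock"])
open("z","w").write(str(z))
t=snapshot("top");d=snapshot("side")
a=cv2.resize(t[160:220,295:385,::-1],None,fx=4.4,fy=4.4,interpolation=cv2.INTER_CUBIC)
b=cv2.resize(d[160:340,290:450,::-1],None,fx=2.4,fy=2.4,interpolation=cv2.INTER_CUBIC);a=cv2.copyMakeBorder(a,0,b.shape[0]-a.shape[0],0,0,cv2.BORDER_CONSTANT)
cv2.imwrite("pics/home.png",np.hstack([a,b]));np.save("t8.npy",t)
E
```

```text
[611.86197332  -8.50721527  88.1251039 ] [-0.19263674 -0.4926614   0.71032336]
push [617.55320244  -8.73740239  88.09774473] [-12.63609891   0.7773687    9.29657755]
136.1917
desc [ 542.2 -341.8   99.5] [-0.3  0.4 -0.4]
sq1 25.4
sq2 24.7 [ 541.9 -342.9  101.9] [-0.8 -5.9  3.7]
held 24.5
101.88421868832273 142.9583
```

View pics/home.png

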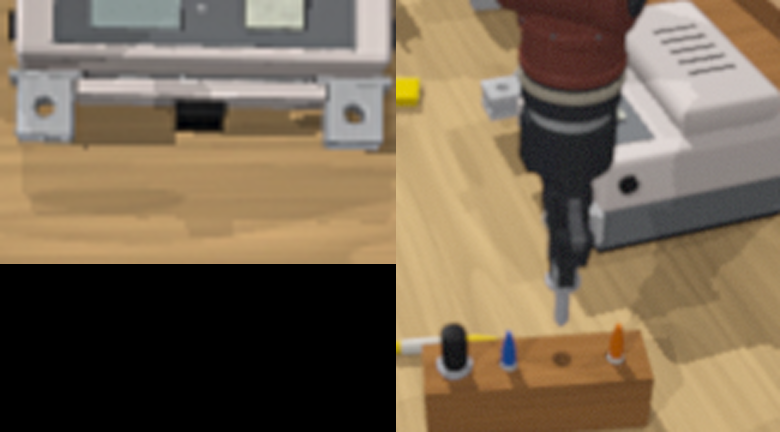

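```bash
python3 - <<'E'
from h import *
print(plane("top",[[304.7,184.0],[375.2,185.5]],64))
L,Rr=plane("top",[[304.7,184.0],[375.2,185.5]],64)
z=float(open("z").read())
ok=insert_pin(Rr[0],Rr[1],z); print(ok,read_state()["clock"])
if ok:
    p=read_state()["ee_pos"]; command_gripper(40); move_l((p[0],p[1],165),max_speed=250)
    z=pick_pin(446.4,-318.6); open("z","w").write(str(z)); print(z,read_state()["clock"])
E
```

```text
[[ 646.18519418  116.39035794   64.        ]
 [ 636.89348172 -137.54899239   64.        ]]
ins [0 0] [ 636.9 -137.4  136.4] [-4.6  3.2  0.6]
down [ 636.8 -137.4   95.6] [-4.8  2.2  9.6] want 95.88421868832273
True 152.125
desc [ 446.9 -319.1   99.3] [0.2 0.5 0.4]
sq1 25.4
sq2 24.6 [ 446.4 -319.6  101.5] [-2.8 -5.1  2.1]
held 24.5
101.50623980757246 159.3
```

```bash
python3 - <<'E'
from h import *
z=float(open("z").read())
ok=insert_pin(646.2,116.4,z); print(ok,read_state()["clock"])
if ok:
    p=read_state()["ee_pos"]; command_gripper(40); move_l((p[0],p[1],200),max_speed=250)
    movep((709,-68.8,200),down(PSI+np.pi/2)); 
    np_=snapshot("side"); cv2.imwrite("pics/fin_side.png",cv2.resize(np_[150:330,270:450,::-1],None,fx=3,fy=3,interpolation=cv2.INTER_CUBIC))
    command_gripper(0); print(read_state()["clock"])
E
```

```text
ins [0 0] [646.4 116.4 136. ] [ 0.7 -0.7  1.3]
down [646.9 116.3  95.3] [-9.  -0.9 20. ] want 95.50623980757246
True 169.4667
171.6667
```

View pics/fin_side.png

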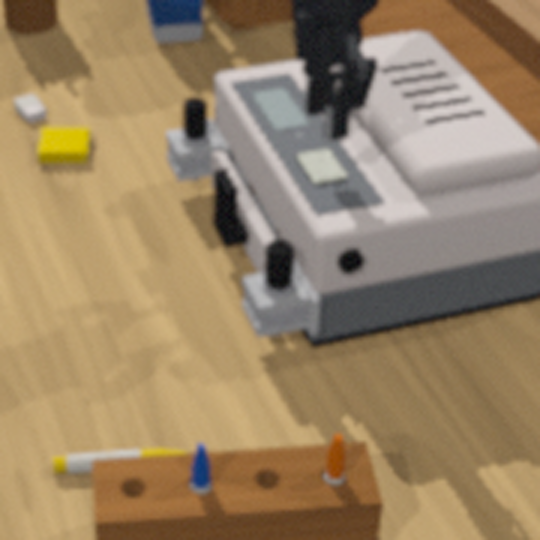

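Both pins are seated in the lugs, the drawer is home, and the crayons are still in the block. Next is the key.

```bash
python3 - <<'E'
from h import *
move_l((709,-68.8,164),max_speed=150); wait(.3); f0=read_state()["ft_force"][2]; z=164
while z>150:
    z-=.5; move_l((709,-68.8,z),max_speed=20); wait(.05); s=read_state(); f=s["ft_force"][2]-f0
    if f>1: print(round(z,1),s["ee_pos"].round(1),round(f,1))
    if f>5.3: break
for _ in range(4): wait(.1); print(round(read_state()["ft_force"][2]-f0,1))
move_l((709,-68.8,230),max_speed=150)
q=read_state()["joints"].copy();q[0]+=.9;goto_joints(q)
t=snapshot("top");cv2.imwrite("pics/fin_top.png",cv2.resize(t[90:270,150:490,::-1],None,fx=2.3,fy=2.3,interpolation=cv2.INTER_CUBIC))
print(read_state()["clock"])
E
```

```text
158.0 [709.  -68.8 158.1] 1.2
157.5 [709.  -68.8 157.7] 2.3
157.0 [709.1 -68.8 157.2] 3.7
156.5 [709.  -68.8 156.7] 5.4
6.1
5.9
5.7
4.8
180.1667
```

View pics/fin_top.png

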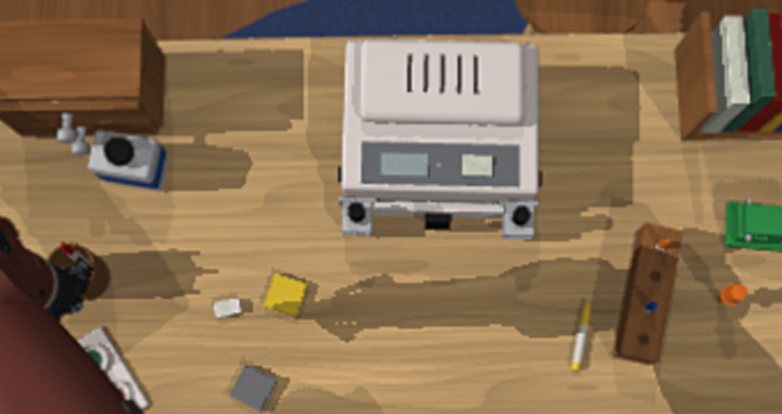

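```bash
python3 -c "
from h import *
print(read_state()['ee_pos']);job_done()"
```

```text
[495.23809828 511.68117433 228.6286802 ]
the job is handed in; nothing more can be done
```

The press is loaded, locked and started, and the job was handed in at about 180 s of the 210 s limit.

- **Blanks:** Only two of the four were on the table. The disc went into the front-left round cavity and the square into the front-right square cavity. Fingertip taps put the disc's top (one point) and the square's top (three points) at 55 mm, which is the fully seated height.
- **Drawer:** I pushed it in by the handle until it stopped at the predicted home position, with about 12 N on the handle.
- **Pins:** Both dropped through the lugs at the first try. They ended within 0.3 mm of the height where the collar rests on the lug.
- **Start key:** It was pressed to about 6 N (5.4 N rising to 6.1 N), held for 0.4 s and released.

Three things went wrong on the way:
- **Disc grasp:** The first one missed, because the fingers came down on top of the disc; I measured again and repeated it.
- **Square seating:** It first sat tilted, with its top 2.6 mm too high. The seating attempts pushed the drawer in by about 23 mm. I measured the drawer again and reseated the square.
- **Left pin:** It was pressed onto its lug with about 20 N at the end of insertion, more than intended but well within limits.

The final pictures show the drawer home, both pins in, and the crayons and look-alikes where they were. The pencil cup is partly hidden by the arm, which was parked above it without touching.

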